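# Reset a tripped breaker behind its push-latch cover

### The job

One of the three breakers in the white breaker box on the bench has tripped. Press the box's cover to pop it open, push the tripped breaker's toggle over to on like its two neighbours, then push the cover shut and press it until it stays latched. Do it all by pressing and pushing: do not grip the cover, leave the other two breakers on, and leave the things round the box standing where they are.

Things in the scene. Friction and masses are not known exactly. Their poses are not given: they have to be found in the camera images.
- breaker_box: white plastic breaker box screwed to the bench, 126 mm deep (x) x 152 mm wide (y) x 72 mm high with its cover shut. Origin at the middle of its underside, on the bench top; x points from its front (towards the robot) to its hinge side, y to its left, z up
- well (a point): point on the centre line of the row of toggles, level with the 52 mm high collar round the breaker well; axes as the box's. The well reaches from x = -27 to +30 mm and to y = +-55 mm of it, the collar on to x = -45 mm in front. In it three two-pole breakers stand side by side, 36.5 mm apart along y, faces 44 to 46 mm above the bench
- cover (a joint): angle of the hinged white cover, rad: 0 = latched shut, 2.05 = fully open, leaning back past upright. Push-push latch: pressed in to its stop (4 mm at the front edge, -0.045) and let go, a shut cover swings fully open on a damped spring in 3 s. An open one must be pushed over (2 to 4 N near its edge) and down to that stop; it catches at 0 once let go. Press with 5 to 10 N
- cover_pad (a point): top of the ribbed press pad, 34 x 10 mm, on the cover's outer face near the middle of its front edge, 86 mm from the hinge axis; when shut, 72 mm above the bench and 40 mm before the box's centre. Moves with the cover; its x runs from the front edge to the hinge, its z out of the outer face
- cover_edge (a point): middle of the cover's front (free) skirt, half-way up it, 97 mm from the hinge axis; moves with the cover. The cover is 129 mm wide, its plate 4 mm thick, with 18 mm skirts on three sides; a latch tongue 20 mm wide stands out 51 mm from its inner face, 82 mm from the hinge axis
- cover_hinge (a point): middle of the cover's hinge axis, which runs along the box's y, 46 mm behind the box's centre and 58 mm above the bench; the flat outer face lies 14 mm off this axis (above it when shut)
- toggle_a (a joint): angle of the toggle of breaker a, rad: 0 = off or tripped (leans 0.55 rad to the front of the box), 1.1 = on (leans 0.55 rad to the hinge side). It snaps over the middle to the nearer end; pushing it takes 1 to 2 N. Any breaker may stand in any of the three places
- toggle_a_tip (a point): tip of the black toggle of breaker a, on its centre line; the toggle is 12 mm wide (y), 7 mm thick, and its tip is 22 mm from its pivot, which lies 43 mm above the bench; tip 62 mm above the bench at either end of its swing
- toggle_b (a joint): angle of the toggle of breaker b, rad: 0 = off or tripped (leans 0.55 rad to the front of the box), 1.1 = on (leans 0.55 rad to the hinge side). It snaps over the middle to the nearer end; pushing it takes 1 to 2 N. Any breaker may stand in any of the three places
- toggle_b_tip (a point): tip of the black toggle of breaker b, on its centre line; the toggle is 12 mm wide (y), 7 mm thick, and its tip is 22 mm from its pivot, which lies 43 mm above the bench; tip 62 mm above the bench at either end of its swing
- toggle_c (a joint): angle of the toggle of breaker c, rad: 0 = off or tripped (leans 0.55 rad to the front of the box), 1.1 = on (leans 0.55 rad to the hinge side). It snaps over the middle to the nearer end; pushing it takes 1 to 2 N. Any breaker may stand in any of the three places
- toggle_c_tip (a point): tip of the black toggle of breaker c, on its centre line; the toggle is 12 mm wide (y), 7 mm thick, and its tip is 22 mm from its pivot, which lies 43 mm above the bench; tip 62 mm above the bench at either end of its swing
- oiler: small yellow oil bottle with a black cap, 27 mm across, 72 mm tall; loose, to be left alone. Origin at the middle of its underside
- lens_marker: black and white lens marker pen standing on end, 17 mm across, 94 mm tall; loose, to be left alone. Origin at the middle of its underside
- eye_loupe: black watchmaker's loupe standing on the bench, 35 mm across, 37 mm tall; loose, to be left alone. Origin at the middle of its underside
Things that resemble listed ones, but are neither listed nor needed, are in the scene too. Of the things shaped like the breaker_box, the white one is meant.

How it is judged:
On the way, in this order (a step that is already met when the one before it is completed fails the run):
1. the cover has popped open (value of joint cover above 1.5 rad), for 0.2 s.
2. the tripped breaker's toggle is on while the cover stands open (value of joint toggle_a above 0.9 rad and value of joint cover above 1.2 rad), for 0.2 s.
At the end, for the whole second after the job is handed in: the cover is shut and held by its latch (angle between -0.02 and 0.03 rad, at rest, nobody pressing it), and all three toggles are on (above 0.9 rad) (value of joint cover between -0.02 and 0.03 rad and velocity of joint cover between -0.05 and 0.05 rad/s and value of joint each of toggle_a, toggle_b, toggle_c above 0.9 rad); the robot touches nothing.
It fails at once if another breaker is switched off (value of joint any of toggle_b, toggle_c below 0.5 rad).
It fails at once if the cover is gripped: its plate is between the fingers (z of the grasp point in the frame of cover_pad between -0.006 and 0.002 m and x of the grasp point in the frame of cover_pad between -0.014 and 0.084 m and y of the grasp point in the frame of cover_pad between -0.066 and 0.066 m).
It fails at once if a thing standing by the box is moved more than 20 mm, lifted or knocked over (distance of any of oiler, lens_marker, eye_loupe from where it was at the start of the episode above 0.02 m or angle between any of oiler, lens_marker, eye_loupe's own z axis and vertical above 0.4 rad).
It also fails if it takes over 56 s, if anything falls off the work surface, if the arm or the gripper's body presses on something with over 40 N, if the wrist force passes 120 N, or if a joint passes its speed limit or range.

### The arm

A 7-joint arm with a two-finger parallel gripper is mounted at the origin on a cart in front of the work surface, level with it; the furniture and walls round the work are solid. World frame = base frame: x ahead of the robot, y to its left, z up, the work surface at z = 0. Lengths are in m, angles in rad, forces in N, time in s.
With the tool pointing down it reaches from about 0.4 to 0.875 m from the base axis. Payload 6.5 kg.
Tool frame: the origin (TCP) lies at the very end of the fingers, on their centre line; the grasp point (between the pads) lies ctrl.hold_point_z behind it (ctrl.hold_point_z is the distance from the TCP to the grasp point, in m); z points along the fingers, y is the line along which they close (so a half turn about z gives the same grasp; the last joint's range is limited). The gripper opens to 88 mm and grips with 3 to 60 N. Pads are 18 mm wide; open, the fingers measure 123 mm over their backs; the gripper's body (75 mm by 187 mm) begins 45 mm behind the grasp point.
Start: joints at [-1.357, 0.536, -0.004, 1.538, 0.003, 1.067, -0.071], TCP at [0.18, 0.625, 0.239] pointing down, gripper open.
Joint ranges: [-2.7, 2.7], [-0.37, 2.16], [-1.27, 1.26], [0.24, 2.4], [-1.31, 4.45], [0.19, 1.91], [-2.76, 2.76]. Speed limits (rad/s): [2.39, 2.39, 3.14, 3.14, 3.14, 3.14, 3.14].

### API

Orientations are given as a rotation vector (axis times angle).
In Python, from bench import monitor, capture, ctrl, masks_of, place_of gives the robot as it stands.
- The arm moves only by the tool jog_arm, never from a script. Its argument "targets" is a list of rows, each a list of 4 numbers: the shift along the world's x, y, z in m, then the turn about the world's z in degrees. In form: [[tx, ty, tz, twist], ...]. A call has 1 to 8 rows; each row shifts and turns the commanded pose from where the row before left it; what a row does not reach is not made up. A row lasts 1/10 s, in which the tool goes at most 50 mm and 8.59 degrees, less where a joint would pass 70% of its speed; a pose out of reach is approached as far as the arm can. A call with a gripper value outside its range is refused whole. "jaw" is the gripper command: -1 is fully open, 1 is shut, values between are in proportion, set as the call begins (left out, the last holds). The fingers move at their own pace and stop on an object; "newtons" is the grip in N (left out, the last holds). Time passes only in rows, so rows that do not move let the fingers close. It gives the time, the measured TCP pose, the force, the opening and the grip force at its end, in the units of the state.
- monitor.get_state(): the state, without advancing time (a new reading comes with each control period).
- capture(name): name is "scene" or "top"; returns a dict with "color" (480x640x3 uint8, red, green, blue), "fx", "fy", "cx", "cy" (pixels), "cam_to_world" (4x4, takes a point from camera to world coordinates). Camera axes: x right, y down, z forward; pixel columns grow to the right and rows downward; lengths in m; the calibration is good to about 2 mm. A picture is of the moment at which its call begins. There is no depth.
- ctrl.hand_in(): hands the job in; it is judged then, once.
Trained networks look in a picture, given as the dict that the camera call returned (one of the last four; its "shot" number tells which), for a name from the list of things; names that differ only in an ending like _2 or _b are one class to them, and where a whole thing is asked for, a point or a joint stands for the part that bears it (a point fixed in the world has none). Each returns a list of dicts, best first, with "p" (0 to 1); they miss things now and then, are a little off and sometimes report something else, mostly with a low value. They report only what shows in the picture. A call takes as long as a camera call. They do not tell look-alikes from the thing itself.
- masks_of(picture, query): "pixels" (480x640 bool, what is visible of it) and "uv" ([column, row] in pixels, amid what is visible of it).
- place_of(picture, query): "uv" ([column, row] in pixels: a listed point, or the origin of a listed thing).
The state is a dict: "time": time; "q": joint angles; "joint_vel": joint speeds; "joint_efforts": joint torques, N m; "position": TCP position; "tool_rot": TCP orientation; "contact_force": force on the tool from outside, world axes, zero at the start; "torque": the same for the moment, N m; "opening": finger opening in m; "gripper_force": force on a finger pad.
Only numpy, scipy, OpenCV 4.12 (cv2) and the standard library are available. Lean on these libraries where they do the work, as an engineer would, in place of code of your own. Each camera call takes 0.05 s, during which the arm holds its last target. There are 200 camera calls.

## Working session

There is one attempt and no reset: what is moved stays moved. The work goes in short steps, Python scripts to look and compute and a tool call to move; the robot and the scene stay as the last step left them, time stands still between calls to the robot, and variables do not carry over. Pictures are saved under pics/ and viewed, at most 10 in all, crops included, and the job is handed in when it is done.

Besides the shell and the picture viewer there is one more tool, called by a JSON object that holds its "op" and its "data", one argument or row to a line. jog_arm: Moves the arm, as the interface text tells. Its arguments: {"type":"object","properties":{"targets":{"type":"array","items":{"type":"array","items":{"type":"number"}}},"jaw":{"type":"number"},"newtons":{"type":"number"}},"required":["targets"]}

```bash
mkdir -p pics
cat > h.py <<'E'
import numpy as np, cv2
from bench import monitor, capture, ctrl, masks_of, place_of
def save(p,n): cv2.imwrite(f'pics/{n}.png',p['color'][:,:,::-1])
def ray(p,uv):
    T=np.array(p['cam_to_world']); d=np.array([(uv[0]-p['cx'])/p['fx'],(uv[1]-p['cy'])/p['fy'],1.])
    return T[:3,3],T[:3,:3]@d
def atz(p,uv,z):
    o,d=ray(p,uv); return o+d*(z-o[2])/d[2]
def proj(p,X):
    T=np.array(p['cam_to_world']); c=T[:3,:3].T@(np.array(X)-T[:3,3]); return [p['fx']*c[0]/c[2]+p['cx'],p['fy']*c[1]/c[2]+p['cy']]
E
python3 - <<'E'
from h import *
s=monitor.get_state(); print(s['time'],s['position'],s['tool_rot'],ctrl.hold_point_z,s['opening'])
hs={'breaker_box':0,'cover_pad':.072,'cover_hinge':.058,'cover_edge':.06,'well':.052,'oiler':0,'lens_marker':0,'eye_loupe':0}
for n in ('top','scene'):
    p=capture(n); save(p,n+'0'); print(n,np.round(np.array(p['cam_to_world'])[:3,3],3))
    for q,z in hs.items():
        for r in place_of(p,q)[:3]: print(q,round(r['p'],2),np.round(r['uv']),np.round(atz(p,r['uv'],z),3))
E
```

```text
0.0 [0.1793606  0.62413222 0.23785925] [-4.37983759e-01 -3.11083316e+00  2.69766213e-03] 0.0187 0.0881299513431082
top [0.433 0.162 0.965]
breaker_box 0.74 [470. 177.] [ 0.658 -0.132  0.   ]
breaker_box 0.55 [248. 250.] [0.509 0.324 0.   ]
cover_pad 0.87 [496. 184.] [ 0.628 -0.158  0.072]
cover_pad 0.71 [252. 263.] [0.48  0.303 0.072]
cover_pad 0.45 [249. 250.] [0.505 0.308 0.072]
cover_hinge 0.8 [460. 152.] [ 0.696 -0.097  0.058]
cover_hinge 0.76 [231. 224.] [0.554 0.347 0.058]
cover_edge 0.92 [258. 269.] [0.469 0.293 0.06 ]
cover_edge 0.9 [496. 186.] [ 0.627 -0.162  0.06 ]
well 0.92 [477. 172.] [ 0.657 -0.13   0.052]
well 0.88 [246. 248.] [0.51  0.319 0.052]
oiler 0.77 [188. 268.] [0.474 0.444 0.   ]
lens_marker 0.53 [301. 208.] [0.596 0.216 0.   ]
eye_loupe 0.7 [229. 306.] [0.398 0.359 0.   ]
scene [0.21  0.66  0.726]
breaker_box 0.97 [341. 169.] [ 0.653 -0.126  0.   ]
breaker_box 0.72 [279. 324.] [0.515 0.32  0.   ]
cover_pad 0.72 [297. 303.] [0.483 0.303 0.072]
cover_pad 0.68 [356. 141.] [ 0.633 -0.159  0.072]
cover_hinge 0.72 [249. 306.] [0.555 0.348 0.058]
cover_hinge 0.56 [321. 150.] [ 0.695 -0.099  0.058]
cover_edge 0.67 [308. 306.] [0.468 0.292 0.06 ]
cover_edge 0.66 [362. 147.] [ 0.618 -0.161  0.06 ]
well 0.82 [340. 152.] [ 0.657 -0.124  0.052]
well 0.71 [308. 306.] [0.473 0.287 0.052]
well 0.61 [279. 308.] [0.512 0.319 0.052]
oiler 0.7 [258. 387.] [0.471 0.436 0.   ]
oiler 0.37 [280. 324.] [0.513 0.318 0.   ]
lens_marker 0.53 [277. 266.] [0.599 0.212 0.   ]
eye_loupe 0.74 [323. 377.] [0.391 0.363 0.   ]
```

View pics/top0.png

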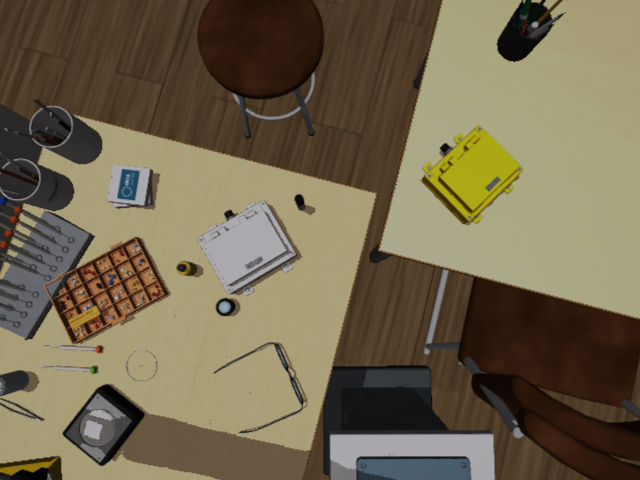

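View pics/scene0.png

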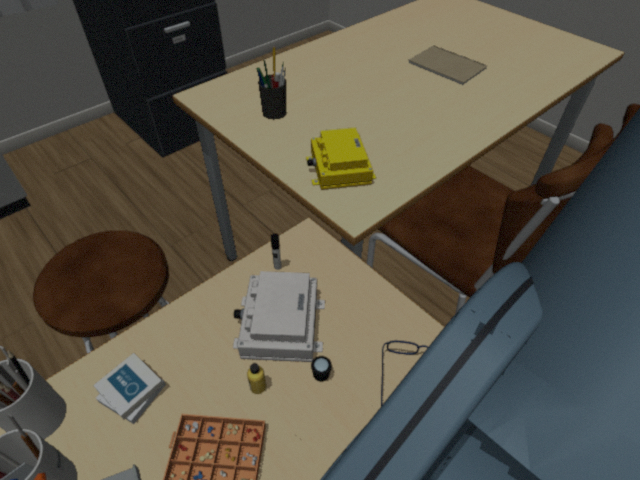

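Top view: two things could pass for the box, the white one at (248,250) and a yellow one on the other table at (470,177). The description says white, so I choose (248,250). The oiler is at (187,268), the loupe at (226,306) and the marker at (300,203). I'll check the choice in a close crop.

Run:
```python
from h import *
p=capture('top')
m=[r for r in masks_of(p,'breaker_box')]
for r in m[:2]: print(r['p'],r['uv'],cv2.minAreaRect(np.argwhere(r['pixels'])[:,::-1].astype(np.float32)))
O=np.array([.515,.3235]);a=np.radians(32);e=np.array([np.cos(a),np.sin(a)]);n=np.array([-e[1],e[0]])
im=p['color'][:,:,::-1].copy()[190:320,170:320]; im=cv2.resize(im,None,fx=5,fy=4.6*5/4.6)[:600]
im=im.copy()
for x,y,z in [(-.040,0,.072),(.046,0,.058),(-.051,.0645,.072),(-.051,-.0645,.072),(-.063,.076,0),(-.063,-.076,0),(.063,-.076,0),(.063,.076,0)]:
    w=O+x*e+y*n; u=proj(p,[*w,z]); cv2.circle(im,(int((u[0]-170+.5)*5),int((u[1]-190+.5)*5)),4,(0,0,255),-1)
cv2.imwrite('pics/crop.png',im)
```

```text
0.81 [473.6, 171.1] ((470.1559753417969, 172.67709350585938), (78.98397827148438, 82.10383605957031), 45.90938186645508)
0.74 [245.7, 248.8] ((246.3231201171875, 246.7141571044922), (82.18270874023438, 79.12687683105469), 60.10109329223633)
```

View pics/crop.png

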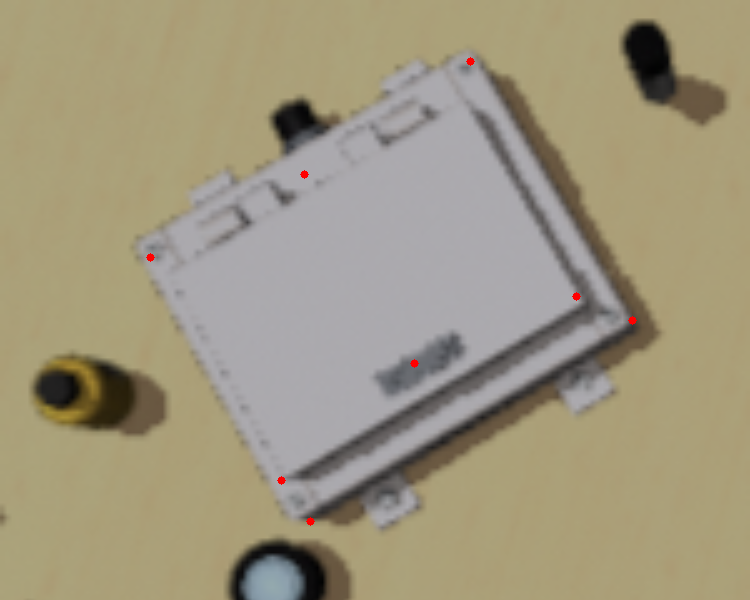

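The crop shows the white box with its ribbed pad at crop (420,364). My pose model fits, with yaw nearer 30.5°. I'll go above the pad with the fingers shut.

{"op": "jog_arm", "data": {
  "targets": [
    [0.025, -0.027, 0, 4],
    [0.025, -0.027, 0, 4],
    [0.025, -0.027, 0, 4],
    [0.025, -0.027, 0, 4],
    [0.025, -0.027, 0, 4],
    [0.025, -0.027, 0, 4],
    [0.025, -0.027, 0, 4],
    [0.025, -0.027, 0, 4]
  ],
  "jaw": 1,
  "newtons": 10
}}

```text
time: 1.8
position: [0.3805, 0.4076, 0.2389]
tool_rot: [-0.441, 3.11, 0.001]
contact_force: [-0.1, 0.1, 0.4]
opening: 0.0264
gripper_force: 0.0
```

{"op": "jog_arm", "data": {
  "targets": [
    [0.025, -0.027, 0, 4],
    [0.025, -0.027, 0, 4],
    [0.025, -0.027, 0, 4],
    [0.025, -0.025, 0, 3],
    [0, 0, -0.05, 0],
    [0, 0, 0, 0],
    [0, 0, 0, 0]
  ]
}}

```text
time: 2.5
position: [0.4786, 0.303, 0.1887]
tool_rot: [0.839, -3.025, 0.0]
contact_force: [0.3, 0.2, 0.7]
opening: 0.0004
gripper_force: 0.0
```

Run:
```python
from h import *
from scipy.spatial.transform import Rotation as R
s=monitor.get_state(); M=R.from_rotvec(s['tool_rot']).as_matrix();y=M[:,1]; print(s['time'],s['position'],np.degrees(np.arctan2(y[1],y[0])),M[:,2],s['opening'],s['q'],s['contact_force'])
```

```text
2.5 [0.47862457 0.30299256 0.18872307] 121.01134760915753 [-1.92713122e-03 -7.67077791e-04 -9.99997849e-01] 0.0003781782541543066 [-0.59740364  0.45696039 -0.06007339  1.8044767   0.03356442  0.88314472
  1.43935949] [0.31801233 0.19793667 0.70551655]
```

{"op": "jog_arm", "data": {
  "targets": [
    [0.003, -0.001, -0.04, 0],
    [0, 0, -0.04, 0],
    [0, 0, -0.025, 0],
    [0, 0, -0.006, 0],
    [0, 0, -0.003, 0],
    [0, 0, -0.002, 0],
    [0, 0, 0, 0]
  ]
}}

```text
time: 3.2
position: [0.4834, 0.3026, 0.0743]
tool_rot: [-0.839, 3.025, 0.001]
contact_force: [-0.0, -0.7, 0.4]
opening: 0.0006
gripper_force: 0.0
```

{"op": "jog_arm", "data": {
  "targets": [
    [0, 0, -0.002, 0],
    [0, 0, -0.002, 0],
    [0, 0, -0.001, 0],
    [0, 0, 0, 0],
    [0, 0, 0, 0]
  ]
}}

```text
time: 3.7
position: [0.4828, 0.3021, 0.0681]
tool_rot: [-0.839, 3.027, 0.001]
contact_force: [-1.0, 0.5, 3.5]
opening: 0.0006
gripper_force: 2.4
```

{"op": "jog_arm", "data": {
  "targets": [
    [0, 0, -0.001, 0],
    [0, 0, -0.001, 0],
    [0, 0, 0, 0],
    [0, 0, 0, 0]
  ]
}}

```text
time: 4.1
position: [0.4829, 0.3021, 0.0677]
tool_rot: [-0.838, 3.027, 0.001]
contact_force: [-5.9, -3.1, 21.9]
opening: 0.0006
gripper_force: 11.3
```

{"op": "jog_arm", "data": {
  "targets": [
    [0, 0, 0.05, 0],
    [-0.02, -0.012, 0.04, 0],
    [-0.04, -0.024, 0.02, 0],
    [-0.03, -0.018, 0, 0],
    [0, 0, 0, 0],
    [0, 0, 0, 0],
    [0, 0, 0, 0],
    [0, 0, 0, 0]
  ]
}}

```text
time: 4.9
position: [0.3939, 0.2486, 0.1751]
tool_rot: [-0.839, 3.028, 0.0]
contact_force: [0.7, 0.5, 0.2]
opening: 0.0005
gripper_force: 0.0
```

{"op": "jog_arm", "data": {
  "targets": [
    [0, 0, 0, 0],
    [0, 0, 0, 0],
    [0, 0, 0, 0],
    [0, 0, 0, 0],
    [0, 0, 0, 0],
    [0, 0, 0, 0],
    [0, 0, 0, 0],
    [0, 0, 0, 0]
  ]
}}

```text
time: 5.7
position: [0.3931, 0.2481, 0.1754]
tool_rot: [-0.839, 3.027, 0.0]
contact_force: [-1.2, -0.6, 0.3]
opening: 0.0007
gripper_force: 0.0
```

{"op": "jog_arm", "data": {
  "targets": [
    [0, 0, 0, 0],
    [0, 0, 0, 0],
    [0, 0, 0, 0],
    [0, 0, 0, 0],
    [0, 0, 0, 0],
    [0, 0, 0, 0],
    [0, 0, 0, 0],
    [0, 0, 0, 0]
  ]
}}

```text
time: 6.5
position: [0.3931, 0.2481, 0.1754]
tool_rot: [-0.839, 3.028, 0.0]
contact_force: [0.6, 0.6, -0.1]
opening: 0.0006
gripper_force: 0.0
```

{"op": "jog_arm", "data": {
  "targets": [
    [0, 0, 0, 0],
    [0, 0, 0, 0],
    [0, 0, 0, 0],
    [0, 0, 0, 0],
    [0, 0, 0, 0],
    [0, 0, 0, 0],
    [0, 0, 0, 0],
    [0, 0, 0, 0]
  ]
}}

```text
time: 7.3
position: [0.3931, 0.2481, 0.1754]
tool_rot: [-0.839, 3.028, 0.0]
contact_force: [0.7, -0.2, 0.5]
opening: 0.0001
gripper_force: 0.0
```

Run:
```python
from h import *
O=np.array([.5165,.3225]);a=np.radians(30.5);e=np.array([np.cos(a),np.sin(a)]);n=np.array([-e[1],e[0]])
def box(w): d=w[:2]-O; return np.round([d@e*1000,d@n*1000],1)
ims=[]
for c in ('top','scene'):
    p=capture(c)
    for q,z in {'toggle_a_tip':.062,'well':.052,'cover_hinge':.058}.items():
        for r in place_of(p,q)[:6]: w=atz(p,r['uv'],z); print(c,q,round(r['p'],2),np.round(r['uv'],1),np.round(w,3),box(w))
    u=proj(p,[*O,.05]); x,y=int(u[0])-50,int(u[1])-65
    ims.append(cv2.resize(p['color'][y:y+130,x:x+100,::-1],None,fx=4,fy=4,interpolation=cv2.INTER_CUBIC)); print(x,y)
cv2.imwrite('pics/open.png',np.hstack(ims))
```

```text
top toggle_a_tip 0.61 [250.5 248.4] [0.508 0.308 0.062] [-15.   -8.1]
top toggle_a_tip 0.59 [226.5 256.7] [0.492 0.353 0.062] [-5.6 38.8]
top toggle_a_tip 0.43 [240.8 238.2] [0.527 0.327 0.062] [11.3 -1.8]
top well 0.93 [474.8 172. ] [ 0.657 -0.126  0.052] [-106.6 -457.8]
top well 0.8 [243.6 247.8] [0.51  0.323 0.052] [-5.8  3.7]
top cover_hinge 0.84 [233.2 224.1] [0.555 0.342 0.058] [43.1 -2.3]
top cover_hinge 0.72 [461.9 151.4] [ 0.697 -0.1    0.058] [ -59.6 -455.8]
193 179
scene toggle_a_tip 0.45 [283.7 321.6] [0.485 0.341 0.062] [-17.8  32.4]
scene well 0.79 [341.1 153.3] [ 0.652 -0.12   0.052] [-108.1 -450.2]
scene cover_hinge 0.95 [319.5 152.7] [ 0.692 -0.087  0.058] [ -56.4 -441.7]
scene cover_hinge 0.67 [252.6 306.3] [0.55  0.344 0.058] [39.8  1.7]
225 244
```

View pics/open.png

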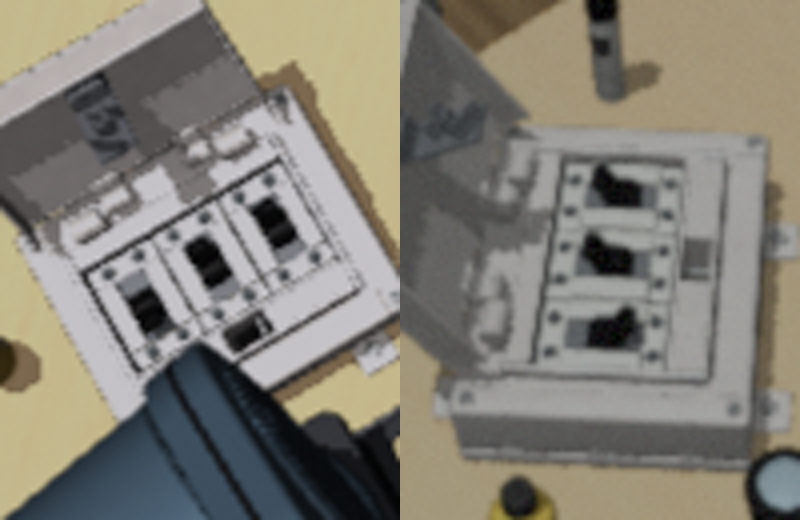

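The picture shows the cover open. In the scene half, the left toggle at stitched (630,325), which is y = +36.5 mm, leans to the front; the other two lean to the hinge. I'll come down in front of it.

{"op": "jog_arm", "data": {
  "targets": [
    [0.024, 0.029, 0, 0],
    [0.024, 0.029, 0, 0],
    [0.024, 0.029, -0.03, 0],
    [0, 0, -0.04, 0],
    [0, 0, -0.03, 0],
    [0, 0, -0.014, 0],
    [0, 0, 0, 0],
    [0, 0, 0, 0]
  ]
}}

```text
time: 8.5
position: [0.4657, 0.3354, 0.0625]
tool_rot: [-0.838, 3.026, 0.001]
contact_force: [0.8, -0.0, -0.1]
opening: 0.0003
gripper_force: 0.0
```

{"op": "jog_arm", "data": {
  "targets": [
    [0, 0, -0.005, 0],
    [0.006, 0.0035, 0, 0],
    [0.006, 0.0035, 0, 0],
    [0.006, 0.0035, 0, 0],
    [0.006, 0.0035, 0, 0],
    [0, 0, 0, 0],
    [0, 0, 0, 0]
  ]
}}

```text
time: 9.2
position: [0.4896, 0.3494, 0.0564]
tool_rot: [-0.838, 3.027, 0.001]
contact_force: [0.1, -0.4, -0.0]
opening: 0.0003
gripper_force: 0.0
```

{"op": "jog_arm", "data": {
  "targets": [
    [0.003, 0.002, 0, 0],
    [0, 0, 0, 0],
    [-0.004, -0.002, 0, 0],
    [-0.004, -0.003, 0.04, 0],
    [-0.017, -0.01, 0.05, 0],
    [-0.03, -0.017, 0.04, 0],
    [-0.03, -0.04, 0, 0],
    [0, 0, 0, 0]
  ]
}}

```text
time: 10.0
position: [0.4055, 0.2749, 0.1804]
tool_rot: [0.835, -3.024, 0.005]
contact_force: [0.1, -0.0, -0.1]
opening: 0.0004
gripper_force: 0.0
```

Run:
```python
from h import *
ims=[]
for c,(x,y) in {'top':(193,179),'scene':(225,244)}.items():
    p=capture(c)
    ims.append(cv2.resize(p['color'][y:y+130,x:x+100,::-1],None,fx=4,fy=4,interpolation=cv2.INTER_CUBIC))
cv2.imwrite('pics/on.png',np.hstack(ims))
```

```text
(no output)
```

View pics/on.png

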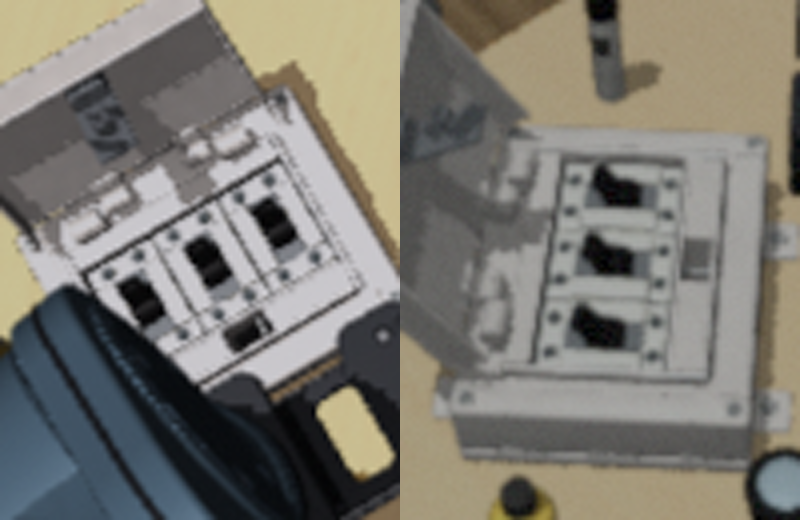

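All three toggles now lean to the hinge side, in stitched view at about (600,190), (600,255) and (600,325). Next I go over and behind the cover.

{"op": "jog_arm", "data": {
  "targets": [
    [0, 0, 0.045, 0],
    [0.038, 0.0194, 0.015, 0],
    [0.038, 0.0194, 0, 0],
    [0.038, 0.0194, 0, 0],
    [0.038, 0.0194, 0, 0],
    [0.038, 0.0194, 0, 0],
    [0.038, 0.0194, 0, 0],
    [0, 0, 0, 0]
  ]
}}

```text
time: 10.9
position: [0.6421, 0.3995, 0.2379]
tool_rot: [-0.838, 3.026, 0.001]
contact_force: [-1.1, 0.1, -1.0]
opening: 0.001
gripper_force: 0.0
```

{"op": "jog_arm", "data": {
  "targets": [
    [0, 0, -0.04, 0],
    [0, 0, -0.04, 0],
    [0, 0, -0.04, 0],
    [0, 0, 0, 0],
    [0, 0, 0, 0]
  ]
}}

```text
time: 11.4
position: [0.6381, 0.3977, 0.121]
tool_rot: [-0.839, 3.027, 0.0]
contact_force: [0.6, 0.2, -0.9]
opening: 0.0005
gripper_force: 0.0
```

{"op": "jog_arm", "data": {
  "targets": [
    [-0.01, -0.006, 0, 0],
    [-0.01, -0.006, 0, 0],
    [-0.01, -0.006, 0, 0],
    [-0.01, -0.006, 0.004, 0],
    [-0.01, -0.006, 0.008, 0],
    [-0.006, -0.0035, 0.006, 0],
    [-0.006, -0.0035, 0.005, 0],
    [0, 0, 0, 0]
  ]
}}

```text
time: 12.2
position: [0.5765, 0.3606, 0.1461]
tool_rot: [-0.838, 3.025, 0.002]
contact_force: [0.9, 0.6, 1.3]
opening: 0.0004
gripper_force: 0.6
```

```bash
cat >> h.py <<'E'
O=np.array([.5165,.3225]);a=np.radians(30.5);e=np.array([np.cos(a),np.sin(a)]);n=np.array([-e[1],e[0]])
def st():
    s=monitor.get_state(); d=s['position'][:2]-O; print(s['time'],'box',np.round([d@e*1e3,d@n*1e3,s['position'][2]*1e3],1),'F',np.round([s['contact_force'][:2]@e,s['contact_force'][2]],1))
E
python3 -c "
from h import *
st(); p=capture('scene'); cv2.imwrite('pics/push.png',cv2.resize(p['color'][180:380,160:400,::-1],None,fx=2.5,fy=2.5))"
```

```text
12.2 box [ 71.1   2.4 146.1] F [1.1 1.3]
```

View pics/push.png

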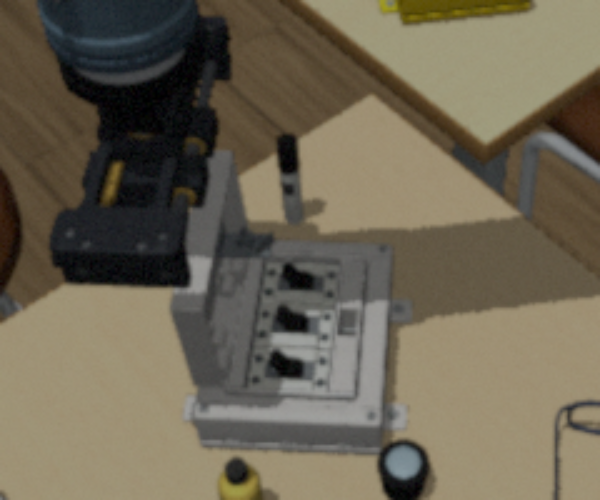

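The cover is being pushed towards upright with the finger behind it (crop 190,220), all toggles on and neighbours untouched. I continue along the arc.

{"op": "jog_arm", "data": {
  "targets": [
    [-0.0095, -0.0056, 0, 0],
    [-0.0103, -0.0061, -0.002, 0],
    [-0.0103, -0.0061, -0.002, 0],
    [-0.0138, -0.0081, -0.006, 0],
    [-0.0138, -0.0081, -0.008, 0],
    [-0.0086, -0.0051, -0.009, 0],
    [-0.0078, -0.0046, -0.009, 0],
    [0, 0, 0, 0]
  ]
}}

```text
time: 13.05
position: [0.5005, 0.3156, 0.1065]
tool_rot: [0.838, -3.025, 0.001]
contact_force: [0.6, 0.9, 1.6]
opening: 0.0008
gripper_force: 0.5
```

```bash
python3 -c "
from h import *
st()"
```

```text
13.05 box [-17.3   2.2 106.5] F [1.  1.6]
```

{"op": "jog_arm", "data": {
  "targets": [
    [-0.005, -0.003, -0.008, 0],
    [-0.004, -0.0024, -0.008, 0],
    [-0.004, -0.0024, -0.008, 0],
    [-0.004, -0.0024, -0.005, 0],
    [-0.001, -0.0006, -0.003, 0],
    [0, 0, -0.002, 0],
    [0, 0, 0, 0],
    [0, 0, 0, 0]
  ]
}}

```text
time: 13.85
position: [0.4834, 0.3053, 0.0737]
tool_rot: [0.838, -3.027, 0.001]
contact_force: [-0.3, -0.8, 2.3]
opening: 0.0004
gripper_force: 0.8
```

```bash
python3 -c "
from h import *
st()"
```

```text
13.85 box [-37.3   1.9  73.7] F [-0.6  2.3]
```

{"op": "jog_arm", "data": {
  "targets": [
    [0, 0, -0.002, 0],
    [0, 0, -0.002, 0],
    [0, 0, -0.001, 0],
    [0, 0, -0.001, 0],
    [0, 0, 0, 0],
    [0, 0, 0, 0],
    [0, 0, 0, 0]
  ]
}}

```text
time: 14.55
position: [0.4836, 0.3055, 0.0682]
tool_rot: [0.839, -3.027, 0.0]
contact_force: [-3.0, -2.1, 7.3]
opening: 0.0006
gripper_force: 3.9
```

{"op": "jog_arm", "data": {
  "targets": [
    [0, 0, -0.0005, 0],
    [0, 0, 0, 0],
    [0, 0, 0, 0]
  ]
}}

```text
time: 14.85
position: [0.4836, 0.3054, 0.0681]
tool_rot: [0.839, -3.027, 0.0]
contact_force: [-4.2, -2.7, 11.7]
opening: 0.0006
gripper_force: 6.0
```

{"op": "jog_arm", "data": {
  "targets": [
    [0, 0, 0.004, 0],
    [0, 0, 0.01, 0],
    [0, 0, 0.04, 0],
    [-0.03, -0.018, 0.04, 0],
    [-0.04, -0.024, 0.02, 0],
    [-0.03, -0.018, 0, 0],
    [0, 0, 0, 0],
    [0, 0, 0, 0]
  ]
}}

```text
time: 15.65
position: [0.3865, 0.2473, 0.1794]
tool_rot: [-0.838, 3.026, 0.001]
contact_force: [0.7, 0.4, 0.7]
opening: 0.0004
gripper_force: 0.0
```

{"op": "jog_arm", "data": {
  "targets": [
    [0, 0, 0, 0],
    [0, 0, 0, 0],
    [0, 0, 0, 0],
    [0, 0, 0, 0],
    [0, 0, 0, 0],
    [0, 0, 0, 0],
    [0, 0, 0, 0],
    [0, 0, 0, 0]
  ]
}}

```text
time: 16.45
position: [0.3861, 0.247, 0.1787]
tool_rot: [-0.839, 3.027, -0.0]
contact_force: [0.9, 0.1, 0.7]
opening: 0.0004
gripper_force: 0.0
```

```bash
python3 -c "
from h import *
st(); p=capture('scene'); cv2.imwrite('pics/shut.png',cv2.resize(p['color'][230:400,200:400,::-1],None,fx=3,fy=3))"
```

```text
16.45 box [-150.6    1.1  178.7] F [0.8 0.7]
```

View pics/shut.png

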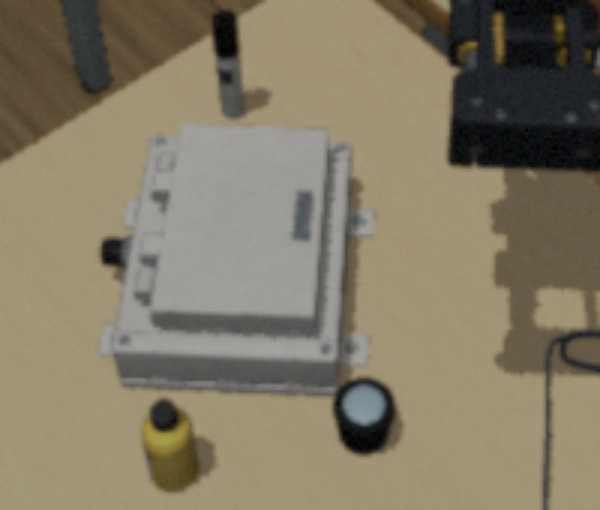

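The cover is latched shut, with the pad at crop (302,215), 1.5 s after I let go. The oiler, marker and loupe are standing where they were and the arm is clear, so I hand in.

```bash
python3 -c "
from h import *
print(ctrl.hand_in())"
```

```text
the job is handed in; nothing more can be done
None
```

I popped the cover open, pushed the tripped (left) breaker on and latched the cover shut again, then handed the job in at about 16.5 s; all three toggles were on at the last look inside, and the neighbouring things look untouched.

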